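# Roll the bull-bar tube home into the light bar's saddles

## Robot

A 6-joint arm with a two-finger parallel gripper is mounted at the origin on the work surface. World frame = base frame: x ahead of the robot, y to its left, z up, the work surface at z = 0. Lengths are in mm, angles in degrees, forces in N, time in s.
With the tool pointing down it reaches from about 350 to 850 mm from the base axis. Payload 8.1 kg.
Tool frame: the origin (TCP) lies midway between the tips of the shut fingers; the grasp point (between the pads) lies 19 mm behind it; z points along the fingers, y is the direction in which the jaws open and shut (so a half turn about z gives the same grasp; the last joint's range is limited). The gripper opens to 85 mm and grips with 20 to 120 N. Pads are 22 mm wide; open, the fingers measure 114 mm over their backs; the gripper's body (76 mm by 85 mm) begins 54 mm behind the grasp point. The pads swing forward as they close: fully open they stand 13 mm farther back than shut.
Start: joints at [61.341, 7.471, 85.268, -0, 87.261, -4.893], TCP at [241.784, 549.132, 231.292] pointing down, gripper open.
Joint ranges: [-169.43, 169.43], [-51.17, 129.36], [1.28, 143.12], [-76.62, 256.62], [0, 156.53], [-152.29, 152.29]. Speed limits (degrees/s): [136.94, 136.94, 159.86, 180, 180, 180].

## Interface

Orientations are given as [roll, pitch, yaw] about the fixed x, y, z axes, in that order (R = Rz(yaw) Ry(pitch) Rx(roll)).
In Python, from bench import telemetry, snapshot, camera_params, job gives the robot as it stands. The module is installed in compiled form; this text tells all that it offers.
- The arm moves only by the shell command python3 -m jog 'ROWS' [FORCE]. ROWS is JSON, a list that holds one entry, the list of rows, each a list of 7 numbers: the shift along the tool's x, y, z in units of 50 mm (1.0 is 50 mm), then the turn, a rotation vector about the tool's x, y, z in units of 2 pi rad (1.0 is 2 pi rad), then the opening, from 0 (shut) to 1 (fully open). In form: [[[dx, dy, dz, rx, ry, rz, claw], ...]]. A call has 1 to 12 rows; each row shifts and turns the commanded pose from where the row before left it, along the tool's axes as they then stand; what a row does not reach is not made up. A row lasts 1/8 s, in which the tool goes at most 62.5 mm and 10.7 degrees, less where a joint would pass 70% of its speed; a pose out of reach is approached as far as the arm can. A call with a number of a shift or a turn outside -1 to 1 is refused whole. A call with a gripper value outside its range is refused whole. The fingers move at their own pace and stop on an object; FORCE is the grip in N (left out, the last holds). Time passes only in rows, so rows that do not move let the fingers close. It gives the time, the measured TCP pose, the force and the opening at its end, in the units of the state.
- telemetry.sense(): the state, without advancing time (a new reading comes with each control period).
- snapshot(name): name is "side" or "top"; returns (picture, depth): 400x640x3 uint8, red, green, blue; 400x640 float32, mm along the optical axis (not along the pixel's ray), 0 where there is no reading.
- camera_params(name): a dict with "K" (3x3 intrinsics, pixels), "extrinsics" (4x4, takes a point from camera to world coordinates). Camera axes: x right, y down, z forward; pixel columns grow to the right and rows downward; lengths in mm; the calibration is good to about 2 mm. A picture is of the moment at which its call begins. camera_params takes no time and is no camera call.
- job.hand_in(): hands the job in, once; it reports no verdict.
The state is a dict: "time": time; "joint_pos": joint angles; "qd": joint speeds; "joint_efforts": joint torques, N m; "tool_pos": TCP position; "tcp_rot": TCP orientation; "ft_force": force on the tool from outside, world axes, zero at the start; "wrist_torque": the same for the moment, N m; "finger_gap": finger opening in mm.
Only numpy, scipy, OpenCV 4.12 (cv2) and the standard library are available. Lean on these libraries where they do the work, as an engineer would, in place of code of your own. Each camera call takes 0.05 s, during which the arm holds its last target. There are 200 camera calls.

## Task

Roll the metal tube along the two wooden battens until it sits home in both clamp saddles on the back of the light bar, and leave it lying there. Roll it slowly with fingertips working on its upper side only: do not grip it, lift it or shove it from behind at or below its mid-height. Stop it at the saddles without shoving the light bar along, and leave the U-bolts, marker pen and small carton where they lie.

Things in the scene. Friction and masses are not known exactly. Their poses are not given: they have to be found in the camera images.
- tube: plain aluminium tube across the battens, diameter 76 mm, length 300 mm, 0.35 to 0.65 kg, evenly balanced, black plugs in its ends; rolls freely and soon stops when left alone. Origin at the middle of its axis, 58 mm above the counter (top at 96 mm); its y axis runs along the tube; x and z turn as it rolls, z starting upright. Starts 55 to 115 mm short of home, square to the light bar within 2 degrees
- tube_left (a point): point on the tube's axis 115 mm from its middle, to the +y end; the part that goes into the left saddle
- tube_right (a point): point on the tube's axis 115 mm from its middle, to the -y end; the part that goes into the right saddle
- light_bar: black light bar, loose, 1 kg, on the far end of the battens, lenses facing away from the robot (its +x): 330 mm long (y), 88 mm deep over fins and lenses, 76 mm high, top 96 mm above the counter; slides if pushed with about 5 N. Origin: centre of its underside. Two steel saddles 36 mm wide, hollows facing -x, stand off its back at y = +115 and -115 mm; their plates rise to 122 mm above the counter
- saddle_left (a point): where the tube's axis lies when the tube is home in the left saddle: 38 mm in front of the deepest part of its hollow, 100 mm behind the light bar's centre, 38 mm above the battens. Axes as the light bar's: x is the direction in which the tube must roll to get home
- saddle_right (a point): the same for the right saddle, 230 mm from the left one
- battens: two fixed pine battens lying flat on the counter, each 360 mm long (x of this frame) by 30 mm wide and 20 mm thick, their centre lines at y = +70 and -70 mm; the tube and the light bar stand on them. Origin midway between them at counter level. The counter is at height 0
- u_bolt_left: steel U-bolt of 8 mm rod lying flat on the counter beyond the tube's +y end, 92 mm across, 112 mm long; origin at the centre of its bend, 4 mm up. To be left alone
- u_bolt_right: the same, beyond the tube's -y end. To be left alone
- marker: grey marker pen with black cap, 15 mm thick, 130 mm long, lying on the counter; origin at its middle. To be left alone
- carton: small white carton 60 x 60 x 80 mm standing on the counter; origin at the centre of its underside. To be left alone

How it is judged (in metres and radians):
On the way:
1. fingers on the tube, it has rolled at least about 40 degrees (contact force between the fingers and tube above 0.3 N and angle between tube's own z axis and vertical above 0.7 rad), for 0.05 s.
At the end, for the whole second after the job is handed in: the tube lies still on the battens with its axis within 6 mm of home at both saddles (across the tube; 30 mm along it), after rolling there with fingers on it (x of tube_left in the frame of saddle_left between -0.006 and 0.006 m and y of tube_left in the frame of saddle_left between -0.03 and 0.03 m and x of tube_right in the frame of saddle_right between -0.006 and 0.006 m and y of tube_right in the frame of saddle_right between -0.03 and 0.03 m and linear speed of tube below 0.01 m/s and angular speed of tube below 0.2 rad/s and height (world z) of tube between 0.053 and 0.063 m); the robot touches nothing.
It fails at once if the tube was lifted or thrown off the battens (axis more than 10 mm up or down) (height (world z) of tube above 0.068 m or height (world z) of tube below 0.048 m).
It fails at once if the tube was gripped or pushed from behind at or below mid-height: fingers touching it while the point between the finger pads is lower than 80 mm above the counter (contact force between the fingers and tube above 0.5 N and height (world z) of the grasp point below 0.08 m).
It fails at once if the tube ran faster than 0.3 m/s (linear speed of tube above 0.3 m/s).
It fails at once if the light bar was moved more than 5 mm (distance of light_bar from where it was at the start of the episode above 0.005 m).
It fails at once if a U-bolt, the marker or the carton was moved more than 15 mm (distance of any of u_bolt_left, u_bolt_right, marker, carton from where it was at the start of the episode above 0.015 m).
It also fails if it takes over 72 s, if anything falls off the work surface, if the arm or the gripper's body presses on something with over 40 N, if the wrist force passes 120 N, or if a joint passes its speed limit or range.

## Working session

There is one attempt and no reset: what is moved stays moved. The work goes in short steps, Python scripts to look and compute and a shell command to move; the robot and the scene stay as the last step left them, time stands still between calls to the robot, and variables do not carry over. Pictures are saved under pics/ and viewed, about 8 in all and at most 12, crops included, and the job is handed in when it is done.

```bash
mkdir -p pics; cat > h.py <<'E'
import numpy as np, cv2
from bench import telemetry, snapshot, camera_params, job
def pts(name, d):
    p=camera_params(name); K=np.array(p["K"]); T=np.array(p["extrinsics"])
    v,u=np.mgrid[0:d.shape[0],0:d.shape[1]]
    c=np.stack([(u-K[0,2])/K[0,0]*d,(v-K[1,2])/K[1,1]*d,d],-1)
    return c@T[:3,:3].T+T[:3,3]
def grab(name, tag):
    im,d=snapshot(name); cv2.imwrite(f"pics/{tag}.png",im[...,::-1]); return im,d,pts(name,d)
E
python3 - <<'E'
from h import *
for n in("top","side"):
    im,d,P=grab(n,n+"0"); np.savez(n+"0.npz",im=im,d=d,P=P); print(n,camera_params(n)["extrinsics"],camera_params(n)["K"],(d>0).mean())
s=telemetry.sense(); print(s)
E
```

```text
top [[ 1.37270735e-02 -9.86586779e-01  1.62659446e-01  3.86590051e+02]
 [-9.99774317e-01 -1.09046428e-02  1.82319512e-02  5.02132677e+01]
 [-1.62136589e-02 -1.62873008e-01 -9.86513812e-01  1.09535185e+03]
 [ 0.00000000e+00  0.00000000e+00  0.00000000e+00  1.00000000e+00]] [[475.25083217   0.         309.2691471 ]
 [  0.         475.25083217 206.116328  ]
 [  0.           0.           1.        ]] 0.99594921875
side [[ 9.75701985e-01 -1.38433028e-01  1.69829127e-01  4.08289618e+02]
 [-2.18980395e-01 -5.90317861e-01  7.76899227e-01 -6.13941011e+02]
 [-7.29534547e-03 -7.95211368e-01 -6.06288429e-01  6.08867857e+02]
 [ 0.00000000e+00  0.00000000e+00  0.00000000e+00  1.00000000e+00]] [[399.36726939   0.         322.52338003]
 [  0.         399.36726939 203.20783404]
 [  0.           0.           1.        ]] 0.99581640625
{'time': 0.1, 'joint_pos': array([ 6.13405508e+01,  7.51056624e+00,  8.53234331e+01, -1.23626088e-03,
        8.72619273e+01, -4.89106040e+00]), 'qd': array([-0.00477473, -0.08778541, -0.19576699,  0.00462925,  0.02997039,
        0.03002803]), 'joint_efforts': array([ 1.37899278e-03, -5.70957792e+01, -5.01938117e+01, -1.82568670e-04,
        8.18909408e-03,  1.24851231e-04]), 'tool_pos': array([241.55174531, 548.68422056, 230.34780345]), 'tcp_rot': array([-1.79904317e+02, -6.94858868e-03,  1.56231665e+02]), 'ft_force': array([ 0.1174005 , -0.09415453,  0.18130909]), 'wrist_torque': array([ 0.00665346, -0.02073725, -0.03278754]), 'finger_gap': 85.2880744484166}
```

View pics/top0.png

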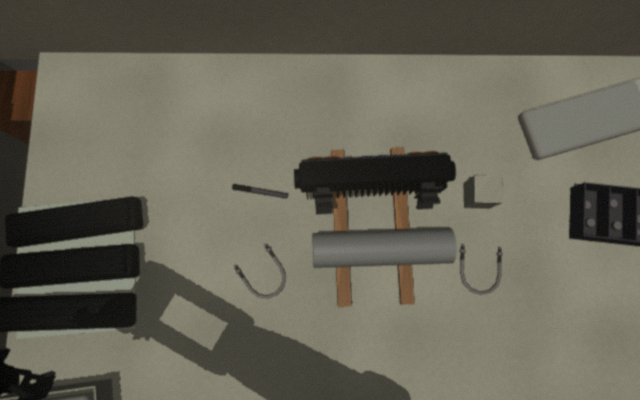

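View pics/side0.png

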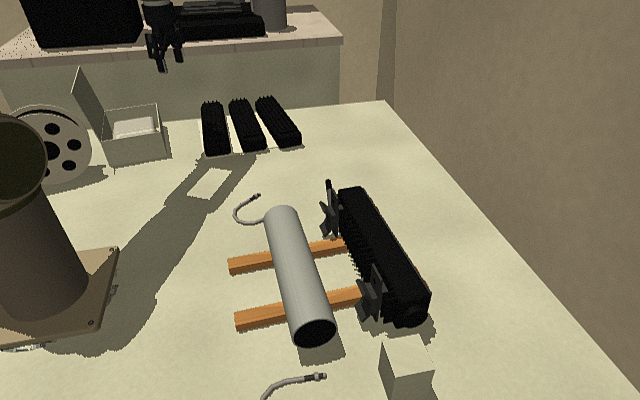

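The top view shows the tube at about (384,247), the light bar at (375,173), saddles at (323,200) and (428,197), a U-bolt on each side, the marker at (260,190) and the carton at (487,190). The side view agrees with this. Next I'll fit the tube axis and the bar with the depth data.

```bash
cat >> h.py <<'E'
from scipy.optimize import least_squares
def tube(P, box):
    # cylinder radius 38, axis x=a+b*(y-y0), z=c ; points from box (r0,r1,c0,c1)
    Q=P[box[0]:box[1],box[2]:box[3]].reshape(-1,3); Q=Q[(Q[:,2]>66)&(Q[:,2]<105)]
    y0=(Q[:,1].min()+Q[:,1].max())/2
    f=lambda q:np.hypot((Q[:,0]-q[0]-q[1]*(Q[:,1]-y0))*np.cos(np.arctan(q[1])),Q[:,2]-q[2])-38
    r=least_squares(f,[Q[:,0].mean(),0,58],loss="soft_l1")
    return r.x,y0,(Q[:,1].min(),Q[:,1].max()),np.abs(r.fun).mean(),len(Q)
E
python3 - <<'E'
from h import *
z=np.load("top0.npz"); P=z["P"]; im=z["im"]
print("tube",tube(P,(222,275,305,462)))
s=np.load("side0.npz")["P"]
print("tubeside",tube(s,(212,335,262,332)))
# light bar: rect of points above 85 with z<105 ; saddle plates z>108
A=P[145:215,285:470].reshape(-1,3)
for nm,lo,hi in(("top",88,104),("plates",112,130)):
    B=A[(A[:,2]>lo)&(A[:,2]<hi)]; print(nm,len(B),cv2.minAreaRect(B[:,:2].astype(np.float32)),B.min(0),B.max(0))
B=A[(A[:,2]>40)&(A[:,2]<130)];print("all",cv2.minAreaRect(B[:,:2].astype(np.float32)))
S=s[170:330,310:440].reshape(-1,3)
B=S[(S[:,2]>88)&(S[:,2]<102)];print("side top",len(B),cv2.minAreaRect(B[:,:2].astype(np.float32)))
B=S[(S[:,2]>105)&(S[:,2]<130)];
for g in(B[B[:,1]>50],B[B[:,1]<50]): print("plate",len(g),g.min(0),g.max(0),g.mean(0))
# battens: orange mask
hsv=cv2.cvtColor(im,cv2.COLOR_RGB2HSV); m=((hsv[...,1]>90)&(hsv[...,0]<20)).astype(np.uint8)
for c in cv2.findContours(m,cv2.RETR_EXTERNAL,cv2.CHAIN_APPROX_NONE)[0]:
    if cv2.contourArea(c)>100:
        q=P[c[:,0,1],c[:,0,0]]; print("batten",c[:,0].min(0),c[:,0].max(0),cv2.minAreaRect(q[:,:2].astype(np.float32)),np.median(q[:,2]))
E
python3 - <<'E'
import cv2
im=cv2.imread("pics/top0.png")[140:280,280:480]
cv2.imwrite("pics/crop1.png",cv2.resize(im,None,fx=4,fy=4,interpolation=cv2.INTER_CUBIC))
E
```

```text
tube (array([ 4.67071986e+02, -4.64217369e-02,  5.86880508e+01]), np.float64(-90.24469573573126), (np.float64(-240.79704877372052), np.float64(60.307657302258)), np.float64(1.1435535189749286), 4900)
tubeside (array([ 4.68297814e+02, -4.60619874e-02,  5.78166146e+01]), np.float64(-92.4154417948657), (np.float64(-243.0901616758875), np.float64(58.25927808615609)), np.float64(1.845196728269402), 4980)
top 4607 ((609.1011352539062, -74.14837646484375), (114.49053955078125, 330.3274230957031), 3.5193638801574707) [ 545.60947526 -238.56882917   88.06025719] [675.28703881  92.43701588 103.99354237]
plates 119 ((581.8753051757812, -75.5989990234375), (6.182819843292236, 265.1774597167969), 3.3734543323516846) [ 571.57428193 -208.00692625  112.36460648] [592.62928953  56.62168191 128.09724088]
all ((613.7086791992188, -92.77413940429688), (121.40160369873047, 391.9188537597656), 3.5193636417388916)
side top 5029 ((570.316650390625, -75.65617370605469), (206.65972900390625, 331.77203369140625), 0.39450693130493164)
plate 13 [572.29054623  50.37486386 105.81852117] [576.62926656  55.84597294 1
[... 220 characters left out ...]
((382.5936584472656, 13.479618072509766), (85.6340560913086, 73.01740264892578), 2.6589841842651367) 20.85352232112723
batten [398 265] [413 303] ((390.5735778808594, -145.8121337890625), (84.99078369140625, 32.55390167236328), 4.304568767547607) 19.666480894829874
batten [332 191] [347 231] ((552.6558227539062, 0.42530059814453125), (93.18822479248047, 34.24324417114258), 7.626026630401611) 20.891822851243205
batten [393 190] [408 229] ((557.2592163085938, -135.15203857421875), (88.82594299316406, 38.01192855834961), 3.339230537414551) 19.763666319338313
batten [ 0 70] [ 36 143] ((741.94873046875, 773.5874633789062), (1587.5576171875, 279.0354309082031), 53.8686408996582) -747.7188073283464
```

View pics/crop1.png

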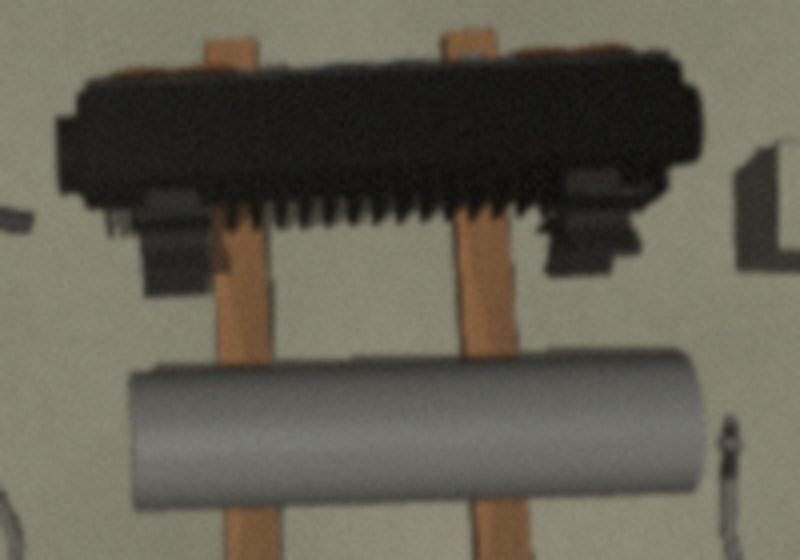

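The crop shows the saddles facing the tube, with roughly 60–70 mm left to roll. I'll work out the home position in the bar's frame.

```bash
python3 - <<'E'
from h import *
P=np.load("top0.npz")["P"]; S=np.load("side0.npz")["P"]
A=P[145:215,285:462].reshape(-1,3); B=S[170:330,310:440].reshape(-1,3)
# bar yaw from front/back top edges: far edge x per y-bin for z 90..102
T=A[(A[:,2]>91)&(A[:,2]<102)]
ys=np.arange(-200,60,10); e=[]
for y in ys:
    q=T[abs(T[:,1]-y)<5]; e.append((np.percentile(q[:,0],97),np.percentile(q[:,0],5)))
e=np.array(e); pf=np.polyfit(ys,e[:,0],1);pn=np.polyfit(ys,e[:,1],1); print("far",pf,"near",pn,"deg",np.degrees(np.arctan(-pf[0])),np.degrees(np.arctan(-pn[0])))
for yaw in (2.65,3.4):
    a=np.radians(yaw);R=np.array([[np.cos(a),-np.sin(a)],[np.sin(a),np.cos(a)]])
    for nm,Q in(("top",A),("side",B)):
        L=Q[:,:2]@R  # local coords
        t=(Q[:,2]>90)&(Q[:,2]<102); 
        print(yaw,nm,"y ext",np.percentile(L[t,1],[0.5,99.5]))
        print(" x hist top",np.histogram(L[t,0],np.arange(520,700,8)))
        p=(Q[:,2]>110)&(Q[:,2]<128); print(" plates x",np.percentile(L[p,0],[5,25,50,75,95]))
E
```

```text
far [-6.01773580e-02  6.56046703e+02] near [-8.43893088e-02  5.83280484e+02] deg 3.4437556659042303 4.823722095607912
2.65 top y ext [-262.58306314   60.68020191]
 x hist top (array([  0,   0,   0,  73,  79,   4,  14,  34,  86, 164, 577, 555, 543,
       562, 542, 539, 445, 210,   0,   0,   0,   0]), array([520, 528, 536, 544, 552, 560, 568, 576, 584, 592, 600, 608, 616,
       624, 632, 640, 648, 656, 664, 672, 680, 688, 696]))
 plates x [573.63308587 574.59953175 577.21079711 578.61059106 580.90188294]
2.65 side y ext [-267.05244522   55.02847996]
 x hist top (array([  0,   0,   0,  48,  95,   3,  28,  67,  95, 129, 577, 510, 516,
       496, 508, 500, 391, 213,   0,   0,   0,   0]), array([520, 528, 536, 544, 552, 560, 568, 576, 584, 592, 600, 608, 616,
       624, 632, 640, 648, 656, 664, 672, 680, 688, 696]))
 plates x [574.55046299 577.39650757 578.57475878 579.91552811 582.5149739 ]
3.4 top y ext [-270.91423722   52.43412895]
 x hist top (array([  0,   0,   0,  95,  61,   0,  31,  28,  93, 230, 591, 547, 552,
       546, 550, 539, 423, 141,   0,   0,   0,   0]), array([520, 528, 536, 544, 552, 560, 568, 576, 584, 592, 600, 608, 616,
       624, 632, 640, 648, 656, 664, 672, 680, 688, 696]))
 plates x [573.72141352 574.21188494 575.47423315 577.29894979 578.45362222]
3.4 side y ext [-275.22397248   46.85793919]
 x hist top (array([  0,   0,   0,  87,  59,   0,  68,  45,  97, 164, 633, 505, 523,
       502, 505, 500, 315, 173,   0,   0,   0,   0]), array([520, 528, 536, 544, 552, 560, 568, 576, 584, 592, 600, 608, 616,
       624, 632, 640, 648, 656, 664, 672, 680, 688, 696]))
 plates x [574.65460099 575.40360253 575.96163463 577.79930842 579.75664046]
```

```bash
python3 -m jog '[[[0,0,0,0,0,-0.0245,1],[0,0,0,0,0,-0.0245,1],[0,0,0,0,0,-0.0245,1],[-0.3,-0.5,0,0,0,0,1],[-0.3,-0.7,0,0,0,0,1],[-0.3,-0.7,0,0,0,0,1],[-0.3,-0.7,0,0,0,0,1],[-0.3,-0.7,0,0,0,0,1],[-0.3,-0.7,0,0,0,0,1],[-0.3,-0.7,0,0,0,0,1],[-0.3,-0.7,0,0,0,0,1],[-0.3,-0.7,0,0,0,0,1]]]' 40
```

```text
time: 1.6
tool_pos: [391.1, 249.6, 230.9]
tcp_rot: [-180.0, -0.0, -177.3]
ft_force: [-0.1, 0.1, -0.8]
finger_gap: 85.3
```

```bash
python3 -m jog '[[[-0.1,-0.7,0,0,0,0,1],[-0.1,-0.7,0,0,0,0,1],[-0.1,-0.7,0,0,0,0,1],[-0.1,-0.7,0,0,0,0,1],[-0.1,-0.7,0,0,0,0,1],[-0.1,-0.7,0,0,0,0,1],[-0.1,-0.7,0.2,0,0,0,1],[-0.1,-0.7,0.4,0,0,0,1],[-0.1,-0.7,0.5,0,0,0,1],[-0.1,-0.57,0.5,0,0,0,1],[0,0,0.2,0,0,0,1],[0,0,0,0,0,0,1]]]'
python3 - <<'E'
from h import *
im,d,P=grab("side","side1"); print(telemetry.sense()["tool_pos"],telemetry.sense()["ft_force"])
E
```

```text
time: 3.1
tool_pos: [456.2, -89.3, 140.3]
tcp_rot: [179.9, -0.1, -177.3]
ft_force: [0.5, 0.5, 0.3]
finger_gap: 85.1
[456.8567197  -89.24959884 141.37379376] [-0.00652394  0.48999134 -0.42267224]
```

View pics/side1.png

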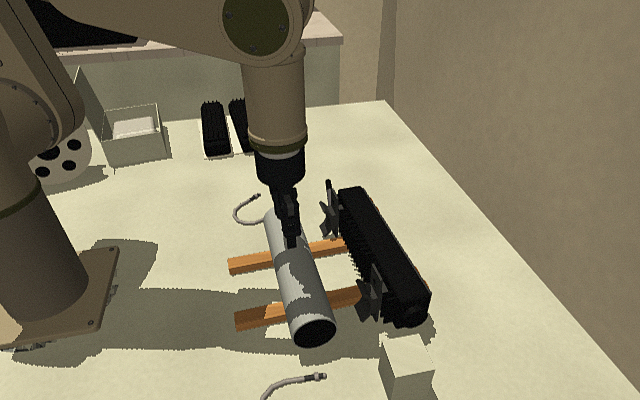

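The tool is over the tube, with the fingertips at about (290,240) and spread along its ridge. Descending to touch.

```bash
python3 -m jog '[[[0,0,0.4,0,0,0,1],[0,0,0.3,0,0,0,1],[0,0,0.2,0,0,0,1],[0,0,0.1,0,0,0,1],[0,0,0,0,0,0,1]]]'
for i in 1 ; do python3 -m jog '[[[0,0,0.1,0,0,0,1],[0,0,0.06,0,0,0,1],[0,0,0,0,0,0,1]]]'; done
python3 -m jog '[[[0,0,0.06,0,0,0,1],[0,0,0,0,0,0,1]]]'
```

```text
time: 3.78
tool_pos: [457.0, -89.8, 91.2]
tcp_rot: [180.0, -0.0, -177.3]
ft_force: [-0.1, -0.4, -0.4]
finger_gap: 85.6
time: 4.15
tool_pos: [456.9, -89.9, 83.0]
tcp_rot: [180.0, -0.0, -177.3]
ft_force: [0.2, -0.4, -0.2]
finger_gap: 85.4
time: 4.4
tool_pos: [459.1, -90.0, 82.4]
tcp_rot: [-180.0, 0.2, -177.3]
ft_force: [0.1, 3.5, 12.3]
finger_gap: 85.7
```

Contact at about TCP z 82, and the arm is soft enough there. First slow stroke.

```bash
python3 -m jog '[[[-0.1,0,0,0,0,0,1],[-0.1,0,0,0,0,0,1],[-0.1,0,0,0,0,0,1],[-0.1,0,0,0,0,0,1]]]'; python3 -m jog '[[[-0.1,0,0,0,0,0,1],[-0.1,0,0,0,0,0,1],[-0.1,0,0,0,0,0,1],[0,0,0,0,0,0,1]]]'
python3 - <<'E'
from h import *
im,d,P=grab("side","side2"); print(tube(P,(212,335,262,345)), telemetry.sense()["tool_pos"])
E
```

```text
time: 4.9
tool_pos: [479.3, -89.0, 82.6]
tcp_rot: [-180.0, 0.3, -177.3]
ft_force: [-1.0, 2.6, 12.3]
finger_gap: 85.3
time: 5.4
tool_pos: [494.4, -88.4, 82.5]
tcp_rot: [-180.0, 0.3, -177.3]
ft_force: [-0.1, 2.2, 11.0]
finger_gap: 85.8
(array([ 4.87299266e+02, -4.32324390e-02,  5.78803610e+01]), np.float64(-93.49684494954968), (np.float64(-244.09926599594797), np.float64(57.10557609684861)), np.float64(3.7802400191776098), 4257) [494.27435681 -88.37013122  82.58835262]
```

View pics/side2.png

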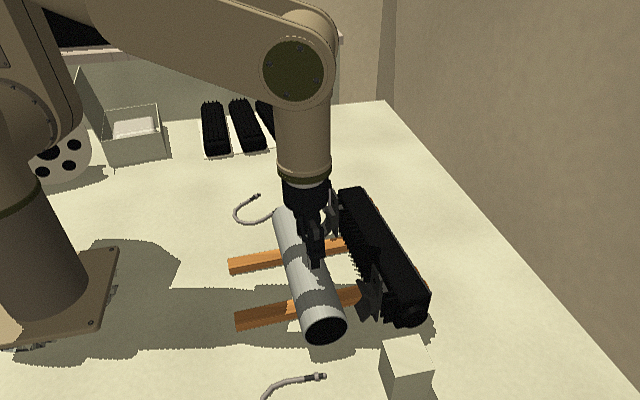

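The tube rolled about 19 mm without slip and stays square. The fingertips at (316,262) are now just ahead of the ridge. Lifting, going back and stroking again.

```bash
python3 -m jog '[[[0,0,-0.2,0,0,0,1],[0.2,0,0,0,0,0,1],[0.2,0,0,0,0,0,1],[0,0,0.1,0,0,0,1],[0,0,0.1,0,0,0,1],[0,0,0,0,0,0,1]]]'; python3 -m jog '[[[-0.1,0,0,0,0,0,1],[-0.1,0,0,0,0,0,1],[-0.1,0,0,0,0,0,1],[-0.1,0,0,0,0,0,1],[-0.1,0,0,0,0,0,1],[-0.1,0,0,0,0,0,1],[-0.1,0,0,0,0,0,1],[0,0,0,0,0,0,1]]]'
python3 - <<'E'
from h import *
im,d,P=grab("side","side3"); print(tube(P,(212,345,262,355)), telemetry.sense()["tool_pos"])
E
```

```text
time: 6.2
tool_pos: [474.1, -89.3, 82.2]
tcp_rot: [-180.0, 0.2, -177.3]
ft_force: [-0.5, 3.1, 14.5]
finger_gap: 85.2
time: 7.2
tool_pos: [509.7, -87.6, 82.6]
tcp_rot: [-180.0, 0.3, -177.3]
ft_force: [-0.0, 4.4, 14.0]
finger_gap: 85.5
(array([ 5.04831524e+02, -3.51759612e-02,  5.81043304e+01]), np.float64(-92.04797692550778), (np.float64(-241.97594679772453), np.float64(57.87999294670897)), np.float64(6.401411658403296), 4450) [509.62535899 -87.56085527  82.58386893]
```

```bash
python3 -m jog '[[[0,0,-0.2,0,0,0,1],[0.2,0,0,0,0,0,1],[0.2,0,0,0,0,0,1],[0,0,0.1,0,0,0,1],[0,0,0.1,0,0,0,1],[0,0,0,0,0,0,1]]]'; python3 -m jog '[[[-0.1,0,0,0,0,0,1],[-0.1,0,0,0,0,0,1],[-0.1,0,0,0,0,0,1],[-0.1,0,0,0,0,0,1],[-0.1,0,0,0,0,0,1],[-0.1,0,0,0,0,0,1],[0,0,0,0,0,0,1],[0,0,-0.3,0,0,0,1],[0,0,-0.7,0,0,0,1],[0.9,0,-0.7,0,0,0,1],[0.9,0,0,0,0,0,1],[0,0,0,0,0,0,1]]]'
python3 - <<'E'
from h import *
im,d,P=grab("side","side4"); print(tube(P,(212,350,262,365)), telemetry.sense()["tool_pos"])
im,d,Q=grab("top","top4"); np.savez("t4.npz",P=Q)
cv2.imwrite("pics/c4.png",cv2.resize(im[140:280,280:480,::-1],None,fx=4,fy=4))
E
```

```text
time: 8.0
tool_pos: [488.9, -88.6, 82.0]
tcp_rot: [-180.0, 0.2, -177.3]
ft_force: [-1.2, 2.7, 12.6]
finger_gap: 85.4
time: 9.5
tool_pos: [424.7, -91.3, 165.0]
tcp_rot: [-180.0, -0.1, -177.4]
ft_force: [1.2, -0.4, -0.5]
finger_gap: 85.5
(array([ 5.15573704e+02, -2.62597085e-02,  5.82398497e+01]), np.float64(-91.48010995668042), (np.float64(-241.76032253293494), np.float64(58.80010261957409)), np.float64(9.405949833148826), 5708) [426.20684204 -91.45855035 165.35065168]
```

View pics/side4.png

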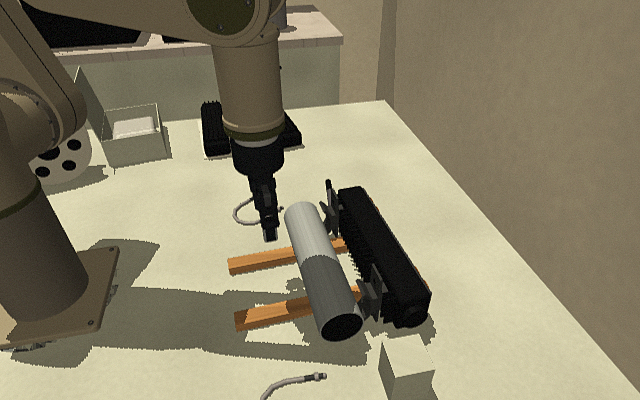

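View pics/c4.png

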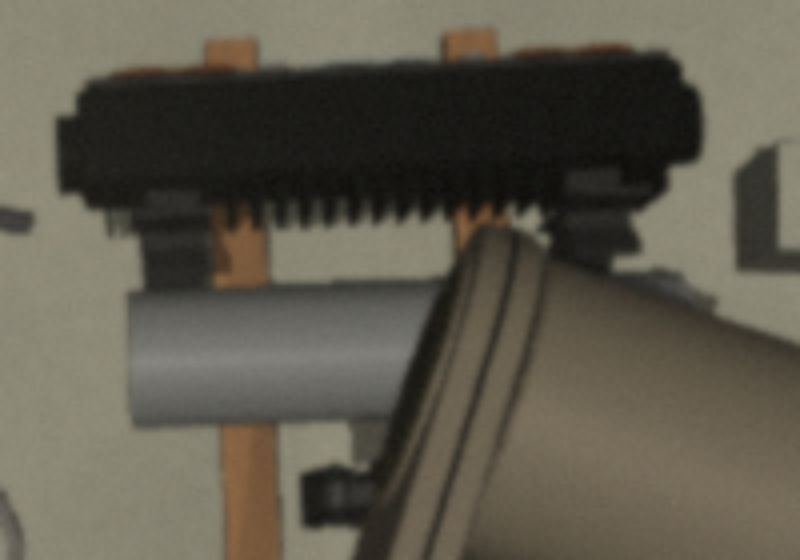

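The side view shows the tube at (325,270), close to the saddles, and the top crop shows the bar where it started. The saddles are now biasing the cylinder fit, so I'll make it robust and gate the points.

```bash
cat >> h.py <<'E'
def tube2(P, x0, sl=-0.05, yc=-91, yr=(-240,57)):
    Q=P.reshape(-1,3); q=np.array([x0,sl,58.])
    for tol in (8,4,3,3):
        X=Q[:,0]-q[0]-q[1]*(Q[:,1]-yc)
        r=np.hypot(X,Q[:,2]-q[2])-38
        k=(abs(r)<tol)&(X<22)&(Q[:,2]>60)&(Q[:,1]>yr[0])&(Q[:,1]<yr[1]); G=Q[k]
        f=lambda q:np.hypot(G[:,0]-q[0]-q[1]*(G[:,1]-yc),G[:,2]-58.3)-38
        q=np.r_[least_squares(f,q[:2]).x,58.3]
    return q[:2].round(4),k.sum(),abs(f(q)).mean().round(2)
E
python3 - <<'E'
from h import *
for n in ("top0","side0"): print(n,tube2(np.load(n+".npz")["P"],467))
im,d=None,None
print("top4",tube2(np.load("t4.npz")["P"],521))
_,d,P=grab("side","side5"); print("side4",tube2(P,521))
E
```

```text
top0 (array([ 4.669605e+02, -4.660000e-02]), np.int64(3785), np.float64(1.05))
side0 (array([ 4.683928e+02, -4.630000e-02]), np.int64(4143), np.float64(0.63))
top4 (array([ 5.120215e+02, -4.730000e-02]), np.int64(1843), np.float64(1.08))
side4 (array([ 5.13399e+02, -4.69000e-02]), np.int64(4194), np.float64(0.63))
```

```bash
python3 -m jog '[[[-0.5,0,0.3,0,0,0,1],[-0.5,0,0.5,0,0,0,1],[-0.5,0,0.3,0,0,0,1],[0,0,0.2,0,0,0,1],[0,0,0.2,0,0,0,1],[0,0,0.1,0,0,0,1],[0,0,0.1,0,0,0,1],[0,0,0,0,0,0,1]]]'; python3 -m jog '[[[-0.1,0,0,0,0,0,1],[-0.1,0,0,0,0,0,1],[-0.1,0,0,0,0,0,1],[-0.1,0,0,0,0,0,1],[-0.1,0,0,0,0,0,1],[-0.1,0,0,0,0,0,1],[0,0,0,0,0,0,1]]]'
python3 - <<'E'
from h import *
_,d,P=grab("side","side6"); print(tube2(P,526), telemetry.sense()["tool_pos"])
E
```

```text
time: 10.65
tool_pos: [503.6, -87.9, 82.4]
tcp_rot: [-180.0, 0.2, -177.3]
ft_force: [-0.4, 2.7, 8.4]
finger_gap: 85.1
time: 11.52
tool_pos: [533.9, -86.5, 82.7]
tcp_rot: [-180.0, 0.3, -177.3]
ft_force: [-0.3, 1.9, 9.4]
finger_gap: 85.4
(array([ 5.295982e+02, -4.650000e-02]), np.int64(3629), np.float64(0.65)) [533.77490614 -86.48264007  82.69936301]
```

```bash
python3 -m jog '[[[0,0,-0.018,0,0,0,1],[-0.05,0,0,0,0,0,1],[-0.05,0,0,0,0,0,1],[0,0,0,0,0,0,1]]]'; python3 -m jog '[[[-0.04,0,0,0,0,0,1],[0,0,0,0,0,0,1]]]'; python3 -m jog '[[[-0.04,0,0,0,0,0,1],[0,0,0,0,0,0,1]]]'
python3 - <<'E'
from h import *
_,d,P=grab("side","side7"); print(tube2(P,532), telemetry.sense()["tool_pos"])
E
```

```text
time: 12.08
tool_pos: [537.9, -86.3, 82.7]
tcp_rot: [-180.0, 0.1, -177.3]
ft_force: [-1.1, 1.6, 7.3]
finger_gap: 85.3
time: 12.32
tool_pos: [539.8, -86.2, 82.6]
tcp_rot: [-180.0, 0.1, -177.3]
ft_force: [-1.3, 1.8, 7.4]
finger_gap: 85.5
time: 12.58
tool_pos: [541.3, -86.2, 82.5]
tcp_rot: [-180.0, 0.1, -177.3]
ft_force: [-3.0, 2.4, 8.8]
finger_gap: 85.3
(array([ 5.329937e+02, -5.220000e-02]), np.int64(3793), np.float64(0.67)) [541.27621182 -86.16995658  82.56240107]
```

Reaction in x is rising (−3 N) and the tube is swinging square to the bar, so the left saddle has been reached. I'll lift straight off and look.

```bash
python3 -m jog '[[[0,0,-0.1,0,0,0,1],[0,0,-0.3,0,0,0,1],[0,0,-0.7,0,0,0,1],[0.9,0,-0.7,0,0,0,1],[0.9,0.5,0,0,0,0,1],[0.9,0.9,0,0,0,0,1],[0,0.9,0,0,0,0,1],[0,0.9,0,0,0,0,1],[0,0.9,0,0,0,0,1],[0,0,0,0,0,0,1]]]'
cat > chk.py <<'E'
from h import *
import sys
for n in("side","top"):
    im,d,P=grab(n,n+sys.argv[1]); print(n,tube2(P,533))
    z=np.load(n+"0.npz"); i0=z["im"]; P0=z["P"]
    # bar motion: subpixel shift of bar patch vs. start
    b=(145,190,290,465) if n=="top" else (185,330,355,435)
    g=lambda i:cv2.cvtColor(i,cv2.COLOR_RGB2GRAY)[b[0]:b[1],b[2]:b[3]].astype(np.float32)
    print(" bar px shift",cv2.phaseCorrelate(g(i0),g(im),cv2.createHanningWindow((b[3]-b[2],b[1]-b[0]),cv2.CV_32F)))
    for nm,Q in(("before",P0),("now",P)):
        A=Q.reshape(-1,3);A=A[(A[:,2]>110)&(A[:,2]<128)&(abs(A[:,0]-582)<25)]
        print(" plates",nm,[A[abs(A[:,1]-y)<20].mean(0)[:2].round(1) for y in(40,-190)])
print(telemetry.sense()["time"],telemetry.sense()["tool_pos"])
E
python3 chk.py 8; python3 - <<'E'
import cv2
cv2.imwrite("pics/c8.png",cv2.resize(cv2.imread("pics/side8.png")[160:350,220:450],None,fx=3,fy=3))
E
```

```text
time: 13.88
tool_pos: [397.1, 114.0, 172.2]
tcp_rot: [180.0, 0.1, -177.1]
ft_force: [0.5, -0.2, 0.3]
finger_gap: 85.4
side (array([ 5.328005e+02, -5.260000e-02]), np.int64(4194), np.float64(0.64))
 bar px shift ((0.07603013989354679, -0.14210963690894118), 0.8773398994604746)
 plates before [array([575.,  37.]), array([ 589.1, -192.7])]
 plates now [array([577.2,  37.3]), array([ 589.2, -192.7])]
top (array([ 5.313511e+02, -5.250000e-02]), np.int64(3770), np.float64(1.08))
 bar px shift ((-0.07962178778993234, 0.13937233619826728), 1.0390623848526566)
 plates before [array([574.2,  39.1]), array([ 588.3, -188.6])]
 plates now [array([576.5,  39.5]), array([ 588.3, -189.4])]
13.975 [397.3816316  111.66652002 171.77401482]
```

View pics/c8.png

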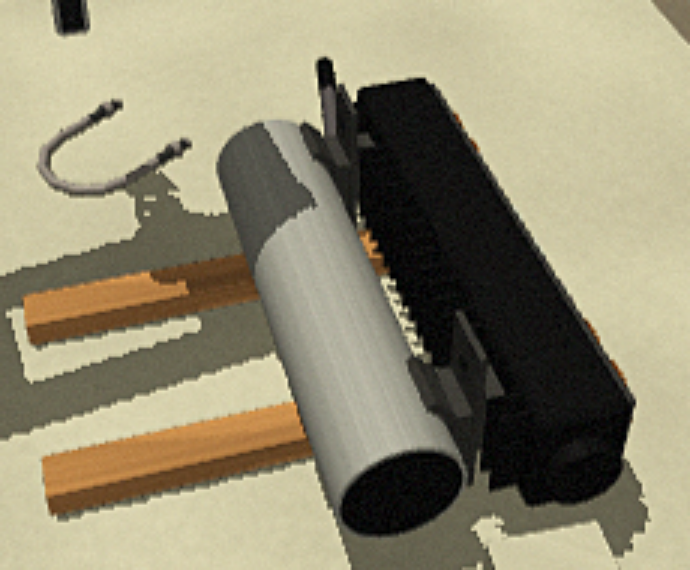

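The tube sits in both saddles with no visible gap (crop, saddles at (335,150) and (445,375)). The left plate looks about 2 mm farther than at the start, so I'll check the bar's yaw and the tube-to-plate and bar-centre distances from the top edge.

```bash
python3 - <<'E'
from h import *
a=np.radians(3.2);u=np.array([np.cos(a),np.sin(a)])
Ps={}
for n in("top","side"):
    _,d,P=grab(n,n+"9"); Ps[n]=(np.load(n+"0.npz")["P"],P)
for n in Ps:
  for nm,P in zip(("before","now"),Ps[n]):
    A=P.reshape(-1,3); T=A[(A[:,2]>91)&(A[:,2]<101)&(A[:,0]>592)&(A[:,0]<700)]
    ys=np.arange(-210,60,6)
    f=np.array([np.percentile(T[abs(T[:,1]-y)<4,0],96) for y in ys]); c=np.array([np.mean(T[abs(T[:,1]-y)<4,0]) for y in ys])
    print(n,nm,"far edge",np.polyfit(ys+76,f,1).round(4),"mid",np.polyfit(ys+76,c,1).round(4))
    L=A[:,:2]@u; k=(A[:,1]>-255)&(A[:,1]<95)
    for lo,hi in((25,50),(50,75),(75,92),(92,102)):
        q=L[k&(A[:,2]>lo)&(A[:,2]<hi)&(L>575)&(L<700)]; print("   z",lo,hi,len(q),np.percentile(q,[1,5,95,99]).round(1) if len(q) else "")
E
```

```text
top before far edge [-5.790000e-02  6.599575e+02] mid [-5.810000e-02  6.312222e+02]
   z 25 50 231 [576.6 580.6 598.9 656.5]
   z 50 75 451 [578.9 581.4 664.3 667. ]
   z 75 92 1111 [575.5 582.1 665.6 667.2]
   z 92 102 3959 [587.4 599.9 652.3 657.3]
top now far edge [-5.140000e-02  6.609352e+02] mid [-5.080000e-02  6.322063e+02]
   z 25 50 218 [576.1 582.  600.7 605.8]
   z 50 75 454 [578.7 582.5 666.1 668. ]
   z 75 92 1140 [575.3 582.2 666.7 668.3]
   z 92 102 3976 [585.8 600.9 653.4 658.6]
side before far edge [-6.110000e-02  6.586004e+02] mid [-5.840000e-02  6.310917e+02]
   z 25 50 559 [576.3 578.  633.3 644. ]
   z 50 75 899 [576.2 579.9 645.2 658.7]
   z 75 92 1819 [575.6 577.7 659.3 667.2]
   z 92 102 3530 [576.3 601.1 650.9 654.7]
side now far edge [-6.250000e-02  6.602329e+02] mid [-5.520000e-02  6.319258e+02]
   z 25 50 560 [576.5 578.7 631.9 642.9]
   z 50 75 902 [576.4 580.1 644.5 658.2]
   z 75 92 1831 [576.  577.1 660.3 668. ]
   z 92 102 3554 [576.6 601.8 652.  656.6]
```

The bar moved only about 1 mm and turned about 0.4°. The tube is parallel to it, its axis is within 2–3 mm of 100 mm behind the bar's centre, and it is at rest with the arm clear. Handing in.

```bash
python3 - <<'E'
from h import *
_,d,P=grab("side","side10"); print(tube2(P,533)); s=telemetry.sense(); print(s["time"],s["tool_pos"],s["ft_force"]); print(job.hand_in())
E
```

```text
(array([ 5.327589e+02, -5.290000e-02]), np.int64(4193), np.float64(0.66))
14.125 [397.54415848 110.65082328 171.41719438] [-0.41085059 -1.03178105 -0.07653969]
the job is handed in; nothing more can be done
None
```

The tube is in both saddles and the job is handed in, at about 14 s on the robot's clock; no verdict was reported. I rolled it about 65 mm with the open fingertips spread along its top, in four slow strokes and a gentle finish. I stopped when the sideways force on the fingers reached 3 N, then lifted clear.

**Last checks:**
- **Tube:** it is still, with its axis at x ≈ 532.8 mm at y = −91 mm. It is parallel to the light bar within the measuring error, and the same 51 mm from both saddle plates.
- **Home position:** the axis is 2–3 mm from home, going by the bar's measured depth. That is inside the 6 mm limit, but the bar's outline is only good to a few mm, so seating rests mainly on the felt contact and matching angles.
- **Light bar:** it was nudged. Its centre moved about 1 mm (limit 5 mm) and it turned about 0.4°, because the left saddle was touched first.
- **Measurements that disagreed:** the image-shift check put the bar's movement near 0.3 mm, while the depth data gave about 1 mm. An earlier cylinder fit was thrown off by the saddles, so I replaced it with a robust one.
- **Other objects:** I never took the arm low near the U-bolts, marker or carton. They were not measured again.

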